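# Line up the fluted plaster casts by height

## Robot

A 6-joint arm with a two-finger parallel gripper is mounted at the origin on the work surface. World frame = base frame: x ahead of the robot, y to its left, z up, the work surface at z = 0. Lengths are in mm, angles in rad, forces in N, time in s.
With the tool pointing down it reaches from about 275 to 750 mm from the base axis. Payload 10.2 kg.
Tool frame: the origin (TCP) lies midway between the tips of the shut fingers; the grasp point (between the pads) lies 19 mm behind it; z points along the fingers, y is the direction in which the jaws open and shut (so a half turn about z gives the same grasp; the last joint's range is limited). The gripper opens to 85 mm and grips with 20 to 120 N. Pads are 22 mm wide; open, the fingers measure 114 mm over their backs; the gripper's body (76 mm by 85 mm) begins 54 mm behind the grasp point. The pads swing forward as they close: fully open they stand 13 mm farther back than shut.
Start: joints at [1.015, 0.313, 1.498, -0, 1.331, -0.223], TCP at [171.525, 496.196, 231.294] pointing down, gripper open.
Joint ranges: [-2.94, 2.94], [-0.97, 2.17], [0.19, 2.56], [-1.23, 4.37], [0.02, 3.11], [-2.88, 2.88]. Speed limits (rad/s): [2.39, 2.39, 3.01, 3.14, 3.14, 3.14].

## Interface

Orientations are given as a unit quaternion [w, x, y, z].
In Python, from rig import sense, capture, finish_job, search_frame, trace gives the robot as it stands.
- The arm moves only by the tool arm_command, never from a script. Its argument "steps" is one flat list of numbers, 5 for each row, row after row: the shift along the world's x, y, z in units of 50 mm (1.0 is 50 mm), then the turn about the world's z in units of 5 degrees (1.0 is 5 degrees), then the opening in per cent of the stroke, from 0 (shut) to 100 (fully open). In form: [dx, dy, dz, twist, fingers, dx, dy, dz, twist, fingers, ...]. A call has 1 to 5 rows; each row shifts and turns the commanded pose from where the row before left it; what a row does not reach is not made up. A row lasts 1/8 s, in which the tool goes at most 62.5 mm and 10.7 degrees, less where a joint would pass 70% of its speed; a pose out of reach is approached as far as the arm can. A call is refused whole if a number of a shift passes 1 or a number of a turn 1, either way. A call with a gripper value outside its range is refused whole. The fingers move at their own pace and stop on an object; "grip_force" is the grip in N (left out, the last holds). Time passes only in rows, so rows that do not move let the fingers close. It gives the time, the measured TCP pose, the force and the opening at its end, in the units of the state.
- sense(): the state, without advancing time (a new reading comes with each control period).
- capture(name): name is "scene" or "top" or "wrist"; returns a dict with "frame" (384x512x3 uint8, blue, green, red), "fov_y" (degrees; the focal length in pixels is half the picture's height over the tangent of half this angle, whatever the lens; pixels are square), "cx", "cy" (the principal point, pixels), "k1" (the pictures are not rectified: a ray, as slopes to the right and down, at radius r is drawn at 1 + k1 r^2 times it, then the intrinsics apply), "extrinsics" (4x4, takes a point from world to camera coordinates). Camera axes: x right, y down, z forward; pixel columns grow to the right and rows downward; lengths in mm; the calibration is good to about 2 mm. A picture is of the moment at which its call begins. There is no depth.
- finish_job(): hands the job in, once; it reports no verdict.
Trained networks look in a picture, given as the dict that the camera call returned (one of the last four; its "shot" number tells which), for a name from the list of things; names that differ only in an ending like _2 or _b are one class to them, and where a whole thing is asked for, a point or a joint stands for the part that bears it (a point fixed in the world has none). Each returns a list of dicts, best first, with "score" (0 to 1); they miss things now and then, are a little off and sometimes report something else, mostly with a low value. They report only what shows in the picture. A call takes as long as a camera call. They do not tell look-alikes from the thing itself.
- search_frame(picture, target): "point" ([x, y, z] in mm, in world coordinates, good to about 4 mm: the middle of the surface that is visible of it).
- trace(picture, target): "mask" (384x512 bool, what is visible of it).
The state is a dict: "time_s": time; "joints": joint angles; "dq": joint speeds; "tau": joint torques, N m; "eef_pos": TCP position; "ee_rot": TCP orientation; "force": force on the tool from outside, world axes, zero at the start; "wrist_torque": the same for the moment, N m; "grip_width": opening from 0.0 (shut) to 1.0 (fully open).
Only numpy, scipy, OpenCV 4.12 (cv2) and the standard library are available. Lean on these libraries where they do the work, as an engineer would, in place of code of your own. Each camera call takes 0.05 s, during which the arm holds its last target. There are 200 camera calls.

## Task

Line up the four fluted plaster casts on the plank in order of height, one standing upright in the middle of each green felt disc: the shortest on the disc next to the blue tile, rising to the tallest on the disc next to the white tile.

Things in the scene. Friction and masses are not known exactly. Their poses are not given: they have to be found in the camera images.
- cast_pink: solid plaster cast, an upright fluted cylinder: the shortest, pale pink, 50 mm across and 45 mm tall, about 100 g (varies by a third), standing on the table at the start. Origin at the centre of its underside, z up along its axis.
- cast_charcoal: solid plaster cast, an upright fluted cylinder: the second shortest, charcoal black, 50 mm across and 65 mm tall, about 140 g (varies by a third), standing on the table at the start. Origin at the centre of its underside, z up along its axis.
- cast_cream: solid plaster cast, an upright fluted cylinder: the second tallest, cream white, 50 mm across and 85 mm tall, about 180 g (varies by a third), standing on the table at the start. Origin at the centre of its underside, z up along its axis.
- cast_grey: solid plaster cast, an upright fluted cylinder: the tallest, mid grey, 50 mm across and 105 mm tall, about 230 g (varies by a third), standing on the table at the start. Origin at the centre of its underside, z up along its axis.
- disc_1: dark green felt disc, 78 mm across and 3 mm thick, number 1 of four in a straight row about 110 mm apart on a 12 mm thick wooden plank that lies flat on the table (fixed), counted from the robot's right (-y) to its left (+y). Origin at the centre of its underside; its top is 3 mm above that, 15 mm above the table. z up.
- disc_2: dark green felt disc, 78 mm across and 3 mm thick, number 2 of four in a straight row about 110 mm apart on a 12 mm thick wooden plank that lies flat on the table (fixed), counted from the robot's right (-y) to its left (+y). Origin at the centre of its underside; its top is 3 mm above that, 15 mm above the table. z up.
- disc_3: dark green felt disc, 78 mm across and 3 mm thick, number 3 of four in a straight row about 110 mm apart on a 12 mm thick wooden plank that lies flat on the table (fixed), counted from the robot's right (-y) to its left (+y). Origin at the centre of its underside; its top is 3 mm above that, 15 mm above the table. z up.
- disc_4: dark green felt disc, 78 mm across and 3 mm thick, number 4 of four in a straight row about 110 mm apart on a 12 mm thick wooden plank that lies flat on the table (fixed), counted from the robot's right (-y) to its left (+y). Origin at the centre of its underside; its top is 3 mm above that, 15 mm above the table. z up.
- tile_blue: blue tile, 70 x 36 x 12 mm, fixed flat on the plank at one end of the row of discs (either end, it changes), about 80 mm beyond the centre of the end disc: marks the end for the shortest cast. Origin at the centre of its underside, z up.
- tile_white: white tile of the same size, fixed on the plank about 80 mm beyond the disc at the other end of the row: marks the end for the tallest cast. Origin at the centre of its underside, z up.
There are look-alikes about, which are no part of the job. Leave any brown or red look-alike of the cast_grey alone. Leave any purple look-alike of the cast_cream alone.

How it is judged:
By the outcome, as a careful person would: the job done as asked, in the order asked, and still so for the second after the job is handed in, with the robot touching nothing.
It also fails if it takes over 102 s, if anything falls off the work surface, if the arm or the gripper's body presses on something with over 40 N, if the wrist force passes 120 N, or if a joint passes its speed limit or range.

## Working session

There is one attempt and no reset: what is moved stays moved. The work goes in short steps, Python scripts to look and compute and a tool call to move; the robot and the scene stay as the last step left them, time stands still between calls to the robot, and variables do not carry over. Pictures are saved under pics/ and viewed, on a budget of 14 in all, crops included, one or two more only if the job needs it, and the job is handed in when it is done.

Besides the shell and the picture viewer there is one more tool, called in YAML: its name, and indented under it one key for each argument. arm_command: Moves the arm, as the interface text tells. Its arguments: {"type":"object","properties":{"steps":{"type":"array"},"grip_force":{"type":"number"}},"required":["steps"]}

```bash
ls; mkdir -p pics; cat > h.py <<'E'
import numpy as np, cv2
from rig import *
def K(p):
    f=p["frame"].shape[0]/2/np.tan(np.radians(p["fov_y"])/2); return f
def ray(p,u,v):
    f=K(p); d=np.array([(u-p["cx"])/f,(v-p["cy"])/f]); s=d.copy()
    for _ in range(20): s=d/(1+p["k1"]*(s@s))
    E=np.array(p["extrinsics"]); R,t=E[:3,:3],E[:3,3]
    return -R.T@t, R.T@np.array([s[0],s[1],1])
def atz(p,u,v,z):
    c,d=ray(p,u,v); return c+d*(z-c[2])/d[2]
def proj(p,X):
    E=np.array(p["extrinsics"]); q=E[:3,:3]@np.asarray(X,float)+E[:3,3]; s=q[:2]/q[2]; s=s*(1+p["k1"]*(s@s)); return s*K(p)+[p["cx"],p["cy"]]
E
python3 - <<'E'
from h import *
s=sense(); print(s["time_s"],s["eef_pos"],s["ee_rot"],s["grip_width"])
ims=[]
for n in ["top","scene"]:
    p=capture(n); cv2.imwrite(f"pics/{n}0.png",p["frame"]); 
    print(n,p["fov_y"],p["k1"],ray(p,256,192))
    for t in ["cast_pink","cast_charcoal","cast_cream","cast_grey","disc_1","tile_blue","tile_white"]:
        print(t,[(np.round(r["point"]).tolist(),round(r["score"],2),proj(p,r["point"]).round().tolist()) for r in search_frame(p,t)])
E
```

```text
pics
0.0 [171.3835156  495.95916788 230.73356558] [-2.59484920e-04  1.65656208e-01  9.86183349e-01 -5.97111804e-04] 1.0016790444820516
top 47.4757961471908 -0.14790613507291228 (array([ 331.75676276,   17.53375344, 1252.27708888]), array([ 0.1439253 , -0.02014792, -0.98941399]))
cast_pink [([452.0, -79.0, 48.0], 0.8, [282.0, 212.0]), ([668.0, -187.0, 29.0], 0.7, [319.0, 140.0])]
cast_charcoal [([471.0, 107.0, 61.0], 0.78, [214.0, 203.0])]
cast_cream [([463.0, -342.0, 82.0], 0.74, [378.0, 209.0]), ([410.0, -258.0, 86.0], 0.57, [349.0, 228.0])]
cast_grey [([408.0, 251.0, 103.0], 0.67, [158.0, 223.0]), ([364.0, 352.0, 107.0], 0.56, [119.0, 239.0])]
disc_1 [([621.0, 214.0, 15.0], 0.9, [181.0, 153.0]), ([644.0, -4.0, 17.0], 0.83, [256.0, 147.0]), ([659.0, -116.0, 15.0], 0.66, [294.0, 143.0]), ([632.0, 103.0, 14.0], 0.65, [219.0, 150.0]), ([407.0, 252.0, 104.0], 0.61, [157.0, 224.0])]
tile_blue [([668.0, -187.0, 25.0], 0.84, [319.0, 140.0])]
tile_white [([608.0, 292.0, 25.0], 0.51, [153.0, 156.0])]
scene 50.34744470447695 -0.024558153213002247 (array([1342.11524182,  322.84921611,  815.191
[... 174 characters left out ...]
 ([614.0, 299.0, 27.0], 0.68, [343.0, 259.0])]
cast_cream [([485.0, -342.0, 57.0], 0.76, [147.0, 173.0]), ([425.0, -258.0, 57.0], 0.56, [179.0, 167.0])]
cast_grey [([342.0, 199.0, 71.0], 0.62, [327.0, 177.0]), ([385.0, 355.0, 65.0], 0.58, [378.0, 197.0]), ([435.0, 259.0, 70.0], 0.57, [342.0, 200.0]), ([654.0, -3.0, 15.0], 0.56, [227.0, 245.0])]
disc_1 [([664.0, -113.0, 16.0], 0.85, [189.0, 238.0]), ([623.0, 212.0, 15.0], 0.78, [308.0, 256.0]), ([633.0, 107.0, 18.0], 0.65, [269.0, 249.0]), ([490.0, 115.0, 52.0], 0.65, [287.0, 206.0]), ([652.0, -4.0, 14.0], 0.63, [227.0, 245.0])]
tile_blue [([680.0, -193.0, 20.0], 0.58, [159.0, 234.0])]
tile_white [([614.0, 296.0, 24.0], 0.67, [341.0, 260.0])]
```

```bash
python3 - <<'E'
import cv2,numpy as np
a=cv2.imread("pics/top0.png")[100:290,80:420];b=cv2.imread("pics/scene0.png")[100:300,100:440]
cv2.imwrite("pics/both.png",np.vstack([cv2.resize(a,None,fx=1.75,fy=1.5,interpolation=2)*1,cv2.resize(b,None,fx=1.75,fy=1.5,interpolation=2)])[:600])
E
```

```text
(no output)
```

View pics/both.png

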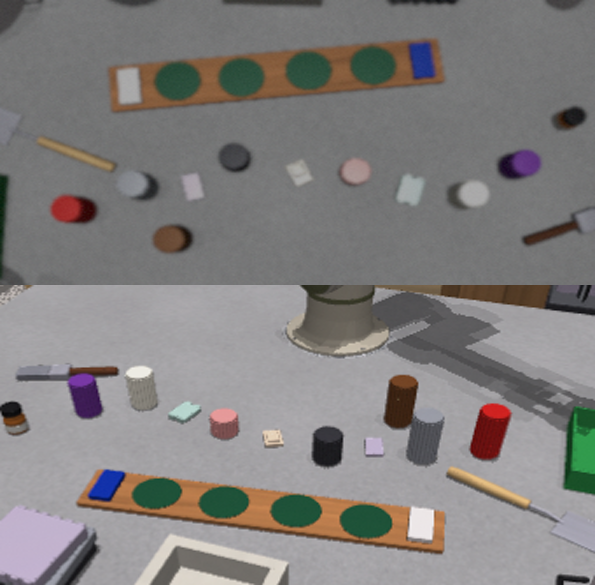

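The pictures show the blue tile at the −y end (top pixel 319,140) and white at the +y end (153,156). So pink goes on disc_1, charcoal on disc_2, cream on disc_3 and grey on disc_4. The purple, red and brown cylinders stay where they are. Next I fit the centres from the masks in both views.

```bash
cat >> h.py <<'E'
from scipy.optimize import least_squares
def sil(p,x,y,h,r=25,z0=0):
    a=np.linspace(0,2*np.pi,40)
    P=np.array([proj(p,[x+r*np.cos(t),y+r*np.sin(t),z]) for z in (z0,z0+h) for t in a])
    m=cv2.moments(cv2.convexHull(P.astype(np.float32))); return np.array([m["m10"]/m["m00"],m["m01"]/m["m00"]]),m["m00"]
def cen(m):
    q=cv2.moments(m.astype(np.uint8),True); return np.array([q["m10"]/q["m00"],q["m01"]/q["m00"]]),q["m00"]
def masks(p,t,guess,h,r=25,z0=0):
    g=sil(p,*guess,h,r,z0)[0]; out=[(np.hypot(*(cen(x["mask"])[0]-g)),x) for x in trace(p,t) if x["mask"].sum()>20]
    return min(out,key=lambda o:o[0])[1]["mask"] if out else None
def fit(p,m,guess,h,r=25,z0=0):
    c,a=cen(m); s=least_squares(lambda q:sil(p,*q,h,r,z0)[0]-c,guess,diff_step=1e-3)
    return s.x.round(1),a,round(sil(p,*s.x,h,r,z0)[1])
E
python3 - <<'E'
from h import *
T=[("cast_pink",(452,-79),45,25,0),("cast_charcoal",(471,109),65,25,0),("cast_cream",(410,-258),85,25,0),("cast_grey",(408,251),105,25,0),
("disc_1",(660,-116),3,39,12),("disc_2",(646,-4),3,39,12),("disc_3",(632,104),3,39,12),("disc_4",(621,213),3,39,12)]
for n in ["top","scene"]:
    p=capture(n)
    for t,g,h,r,z in T:
        m=masks(p,t,g,h,r,z)
        print(n,t,*(fit(p,m,g,h,r,z) if m is not None else [None]))
E
```

```text
top cast_pink [449.  -84.3] 222.0 278
top cast_charcoal [470.2 111.9] 331.0 303
top cast_cream [ 408.1 -265. ] 343.0 375
top cast_grey [411.4 258.9] 379.0 401
top disc_1 [ 659.9 -111.8] 592.0 542
top disc_2 [645.8  -2.6] 476.0 550
top disc_3 [629.1 108.5] 559.0 553
top disc_4 [620.  213.3] 529.0 551
scene cast_pink [454.2 -82.8] 285.0 316
scene cast_charcoal [473.  109.4] 404.0 445
scene cast_cream [ 415.  -262.2] 439.0 449
scene cast_grey [416.  259.7] 625.0 654
scene disc_1 [ 663.7 -111.2] 484.0 478
scene disc_2 [651.7  -4.3] 494.0 503
scene disc_3 [632.1 106.1] 511.0 523
scene disc_4 [623.6 212.4] 559.0 554
```

arm_command:
  steps: [0.47,-0.96,0,0,100,0.47,-0.96,0,0,100,0.47,-0.96,0,0,100,0.47,-0.96,0,0,100,0.47,-0.96,0,0,100]
  grip_force: 40

```text
time_s: 2.33
eef_pos: [289.5, 254.7, 231.5]
ee_rot: [0.0, 0.165, 0.986, 0.0]
force: [0.3, 0.7, -0.3]
grip_width: 1.003
```

arm_command:
  steps: [0.47,-0.96,0,0,100,0.47,-0.96,0,0,100,0.47,-0.96,0,0,100,0.47,-0.96,0,0,100,0.47,-0.96,0,0,100]

```text
time_s: 2.95
eef_pos: [407.1, 14.4, 231.5]
ee_rot: [0.0, 0.166, 0.986, 0.0]
force: [0.8, 0.4, -0.2]
grip_width: 0.999
```

arm_command:
  steps: [0.45,-0.98,-0.5,0,100,0.45,-0.98,-0.5,0,100,0,0,0,0,100]

```text
time_s: 3.32
eef_pos: [451.5, -84.1, 179.4]
ee_rot: [-0.002, 0.168, 0.986, 0.0]
force: [-0.5, 0.2, 0.9]
grip_width: 0.998
```

```bash
cat > w.py <<'E'
import sys
from h import *
T={"cast_pink":45,"cast_charcoal":65,"cast_cream":85,"cast_grey":105}
t=sys.argv[1]; g=(float(sys.argv[2]),float(sys.argv[3])); z0=float(sys.argv[4]) if len(sys.argv)>4 else 0
s=sense(); print(round(s["time_s"],2),np.round(s["eef_pos"],1),np.round(s["force"],1),round(s["grip_width"],3))
for n in ["wrist","top","scene"]:
    p=capture(n); cv2.imwrite(f"pics/{n}_{t}.png",p["frame"])
    m=masks(p,t,g,T[t],25,z0); print(n,*(fit(p,m,g,T[t],25,z0) if m is not None else [None]), np.round(ray(p,256,192)[0]) if n=="wrist" else "")
E
python3 w.py cast_pink 452 -83.5
```

```text
3.33 [451.5 -84.1 179.4] [-0.5  0.2  0.9] 0.998
wrist [450.1 -83.7] 2785.0 3088 [387. -62. 323.]
top [452.2 -68.5] 25.0 277 
scene [455.1 -82.6] 278.0 317
```

arm_command:
  steps: [-0.02,0,-0.9,0,100,0,0,-0.9,0,100,0,0,-0.9,0,100,0,0,-0.7,0,100,0,0,0,0,100]

```text
time_s: 4.25
eef_pos: [449.5, -80.8, 10.3]
ee_rot: [-0.002, 0.165, 0.986, 0.0]
force: [0.2, -0.3, 1.1]
grip_width: 1.002
```

arm_command:
  steps: [0,0,0,0,20,0,0,0,0,20,0,0,0,0,20,0,0,0,0,20,0,0,0,0,20]
  grip_force: 40

```text
time_s: 4.88
eef_pos: [451.4, -82.1, 13.0]
ee_rot: [0.001, 0.166, 0.986, -0.0]
force: [-1.4, 2.1, 8.9]
grip_width: 0.571
```

```bash
python3 w.py cast_pink 451 -83.5
```

```text
4.88 [451.4 -82.1  13. ] [-1.4  2.1  8.9] 0.571
wrist [450.4 -82. ] 14762.0 16383 [386. -60. 157.]
top [471.  111.7] 274.0 280 
scene [456.7 -84.5] 224.0 317
```

View pics/wrist_cast_pink.png

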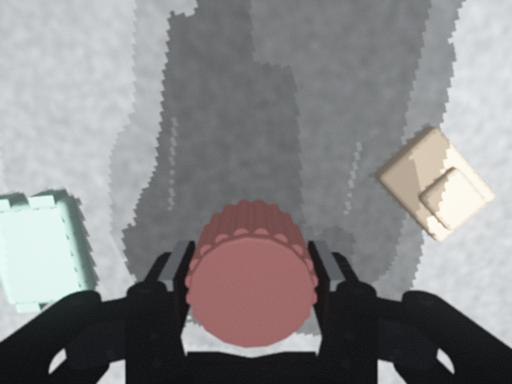

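Pink (185–318, 235–345) is held between the pads. Lifting and moving to disc_1.

arm_command:
  steps: [0,0,0.5,0,20,0,0,0.8,0,20,0.4,-0.06,0.7,0,20,0.8,-0.1,0,0,20,0.9,-0.1,0,0,20]

```text
time_s: 5.8
eef_pos: [556.9, -95.0, 113.1]
ee_rot: [0.001, 0.166, 0.986, -0.0]
force: [-0.8, -1.0, -1.5]
grip_width: 0.57
```

arm_command:
  steps: [0.9,-0.1,0,0,20,0.8,-0.12,0,0,20,0.4,-0.08,0,0,20,0,0,0,0,20,0,0,0,0,20]

```text
time_s: 6.42
eef_pos: [659.9, -109.6, 111.7]
ee_rot: [-0.0, 0.166, 0.986, -0.0]
force: [-0.0, -0.6, -1.4]
grip_width: 0.572
```

```bash
cat > d.py <<'E'
import sys
from h import *
D=[(661.5,-111.6),(647.7,-2.8),(634,105.5),(620.2,213.9)]
s=sense(); print(round(s["time_s"],2),np.round(s["eef_pos"],1),np.round(s["force"],1),round(s["grip_width"],3))
i=int(sys.argv[1]); p=capture("wrist"); cv2.imwrite(f"pics/d{i}.png",p["frame"])
for x in trace(p,"disc_1"):
    c,a=cen(x["mask"]); r=cv2.boundingRect(x["mask"].astype(np.uint8)); print(c.round(),a,r,atz(p,*c,15).round(1))
for d in D: print(d,proj(p,(*d,15)).round(),sil(p,*d,3,39,12)[1])
E
python3 d.py 1
```

```text
6.42 [ 659.9 -109.6  111.7] [-0.  -0.6 -1.4] 0.572
[502.  61.] 1497.0 (489, 12, 23, 95) [624.8  76.   15. ]
[247. 182.] 5244.0 (195, 147, 106, 78) [ 647.4 -109.    15. ]
[389. 131.] 10095.0 (333, 75, 113, 114) [645.2  -4.6  15. ]
(661.5, -111.6) [250. 201.] 8717.203933477052
(647.7, -2.8) [392. 134.] 10223.85269017017
(634, 105.5) [549.  60.] 12066.958772709975
(620.2, 213.9) [722. -22.] 14120.125886669455
```

View pics/d1.png

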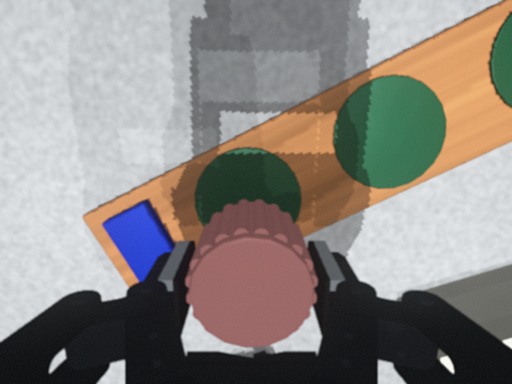

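Disc_1 shows dark green with its centre near (248,199), against a predicted (250,201), so they agree within about 2 mm. Lowering pink.

arm_command:
  steps: [0.05,-0.04,-0.6,0,20,0,0,-0.6,0,20,0,0,-0.3,0,20,0,0,-0.1,0,20,0,0,0,0,20]

```text
time_s: 7.15
eef_pos: [663.3, -111.9, 32.1]
ee_rot: [0.001, 0.166, 0.986, -0.0]
force: [-0.4, -0.0, -0.6]
grip_width: 0.572
```

```bash
python3 w.py cast_pink 661 -112 16
```

```text
7.15 [ 663.3 -111.9   32.1] [-0.4 -0.  -0.6] 0.572
wrist [ 663.9 -112.5] 14961.0 15587 [598. -90. 176.]
top None 
scene [ 669.4 -119.1] 211.0 417
```

arm_command:
  steps: [-0.02,0,-0.04,0,20,0,0,-0.03,0,20,0,0,0,0,20]

```text
time_s: 7.82
eef_pos: [662.0, -111.8, 28.1]
ee_rot: [0.0, 0.166, 0.986, -0.0]
force: [-1.3, -0.1, 2.6]
grip_width: 0.574
```

arm_command:
  steps: [0,0,0,0,85,0,0,0,0,85,0,0,0,0,85,0,0,0.3,0,85,0,0,0.6,0,85]

```text
time_s: 8.45
eef_pos: [661.6, -111.7, 73.2]
ee_rot: [-0.001, 0.166, 0.986, 0.0]
force: [-0.0, -1.1, 0.3]
grip_width: 0.85
```

arm_command:
  steps: [-0.4,0.3,1,0,100,-0.7,0.8,0.8,0,100,-0.7,0.9,0,0,100,-0.7,0.9,0,0,100,-0.7,0.9,0,0,100]

```text
time_s: 9.07
eef_pos: [503.1, 77.0, 161.6]
ee_rot: [0.001, 0.166, 0.986, 0.0]
force: [0.8, 1.1, -0.4]
grip_width: 1.001
```

```bash
python3 w.py cast_pink 661 -112 15; python3 w.py cast_charcoal 471.5 110.5
```

```text
9.07 [503.1  77.  161.6] [ 0.8  1.1 -0.4] 1.001
wrist None [438.  99. 305.]
top [ 661.6 -110.9] 312.0 304 
scene [ 665.  -110.7] 323.0 416 
9.38 [504.9  75.1 161. ] [ 0.6 -0.2 -0.7] 1.0
wrist [470.5 109.5] 3886.0 4250 [440.  97. 305.]
top None 
scene [474.4 110.6] 405.0 446
```

arm_command:
  steps: [-0.66,0.68,0,0,100,0,0,-0.9,0,100,0,0,-0.9,0,100,0,0,-0.7,0,100,0,0,-0.26,0,100]

```text
time_s: 10.3
eef_pos: [470.4, 109.6, 20.9]
ee_rot: [-0.001, 0.166, 0.986, -0.0]
force: [-0.3, 0.1, 0.6]
grip_width: 0.999
```

arm_command:
  steps: [0,0,0,0,20,0,0,0,0,20,0,0,0,0,20,0,0,0,0,20,0,0,0,0,20]

```text
time_s: 10.92
eef_pos: [472.1, 109.7, 23.8]
ee_rot: [0.001, 0.166, 0.986, 0.0]
force: [-0.4, -0.8, 6.5]
grip_width: 0.572
```

```bash
python3 w.py cast_charcoal 471.5 110.5
```

```text
10.93 [472.1 109.7  23.8] [-0.4 -0.8  6.5] 0.572
wrist [469.6 110.3] 17764.0 19870 [407. 132. 167.]
top None 
scene [480.1 108.1] 328.0 448
```

arm_command:
  steps: [0,0,0.6,0,20,0,0,0.8,0,20,0.4,-0.26,0.5,0,20,0.8,-0.52,0,0,20,0.8,-0.5,0,0,20]

```text
time_s: 11.85
eef_pos: [572.4, 45.1, 118.5]
ee_rot: [0.001, 0.165, 0.986, 0.0]
force: [-0.2, 0.4, -1.7]
grip_width: 0.579
```

arm_command:
  steps: [0.8,-0.5,0,0,20,0.5,-0.32,0,0,20,0.25,-0.17,0,0,20,0,0,0,0,20,0,0,0,0,20]

```text
time_s: 12.48
eef_pos: [648.1, -3.2, 117.6]
ee_rot: [-0.0, 0.165, 0.986, 0.0]
force: [0.1, -0.1, -0.4]
grip_width: 0.582
```

```bash
python3 d.py 2
```

```text
12.47 [648.1  -3.2 117.6] [ 0.1 -0.1 -0.4] 0.582
[123. 229.] 2347.0 (73, 208, 100, 51) [ 640.8 -103.9   15. ]
[500.  64.] 2023.0 (484, 13, 28, 101) [615.2 184.6  15. ]
[249. 178.] 5033.0 (198, 143, 104, 77) [ 6.34e+02 -5.00e-01  1.50e+01]
[391. 122.] 10010.0 (336, 66, 112, 114) [628.9 106.6  15. ]
(661.5, -111.6) [126. 255.] 7338.132547255373
(647.7, -2.8) [252. 196.] 8418.720107773435
(634, 105.5) [391. 130.] 9835.837114871014
(620.2, 213.9) [545.  57.] 11572.921303472336
```

View pics/d2.png

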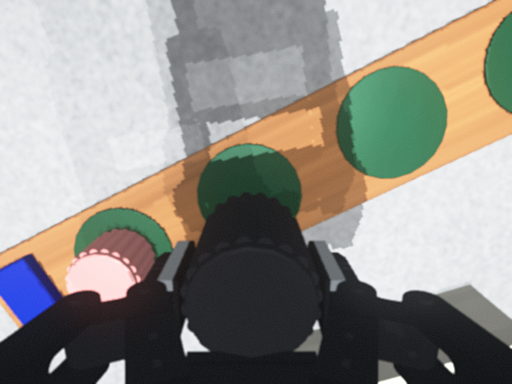

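Charcoal is held, and disc_2 (centre about 249,195) sits behind it within 2 mm of the prediction. Pink stands on disc_1 at left. Lowering.

arm_command:
  steps: [0.02,-0.01,-0.6,0,20,0,0,-0.6,0,20,0,0,-0.26,0,20,0,0,-0.06,0,20,0,0,0,0,20]

```text
time_s: 13.2
eef_pos: [650.2, -4.2, 42.5]
ee_rot: [0.001, 0.166, 0.986, 0.0]
force: [0.1, 0.1, -1.3]
grip_width: 0.581
```

arm_command:
  steps: [0,0,-0.05,0,20,0,0,-0.03,0,20,0,0,0,0,20]

```text
time_s: 13.58
eef_pos: [650.0, -4.3, 38.9]
ee_rot: [0.001, 0.166, 0.986, -0.0]
force: [-3.3, 0.7, 6.2]
grip_width: 0.574
```

arm_command:
  steps: [0,0,0,0,85,0,0,0,0,85,0,0,0,0,85,0,0,0.4,0,85,0,0,0.9,0,85]

```text
time_s: 14.2
eef_pos: [648.9, -4.1, 102.7]
ee_rot: [-0.002, 0.166, 0.986, 0.0]
force: [0.9, 0.1, 0.6]
grip_width: 0.851
```

arm_command:
  steps: [-0.4,-0.3,1,0,100,-0.7,-0.8,0.7,0,100,-0.7,-0.8,0.2,0,100,-0.7,-0.8,0,0,100,-0.7,-0.8,0,0,100]

```text
time_s: 14.82
eef_pos: [489.2, -179.7, 198.5]
ee_rot: [0.001, 0.165, 0.986, -0.001]
force: [0.4, -0.3, 0.5]
grip_width: 1.0
```

arm_command:
  steps: [-0.7,-0.8,0,0,100,-0.56,-0.6,0,0,100,-0.3,-0.3,0,0,100,0,0,0,0,100]

```text
time_s: 15.32
eef_pos: [411.8, -264.3, 198.0]
ee_rot: [0.001, 0.167, 0.986, -0.001]
force: [0.3, 0.0, -0.1]
grip_width: 0.997
```

```bash
python3 w.py cast_charcoal 648 -4 15; python3 w.py cast_cream 411 -264
```

```text
15.32 [ 411.8 -264.3  198. ] [ 0.3  0.  -0.1] 0.997
wrist None [ 347. -242.  342.]
top [647.7  -3.7] 298.0 338 
scene [651.8  -3.6] 494.0 533 
15.62 [ 412.8 -262.9  196.9] [0.  0.1 1.1] 1.004
wrist [ 408.7 -263.9] 3481.0 3854 [ 348. -241.  341.]
top None 
scene [ 412.6 -262.8] 427.0 448
```

View pics/wrist_cast_cream.png

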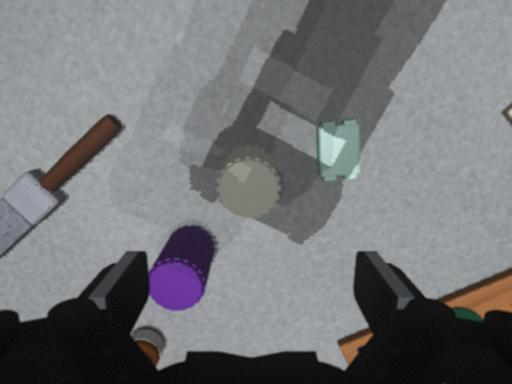

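The cream cast is at (248,185), with purple to the left at (178,285), clear of the left finger (about 50 mm). Descending.

arm_command:
  steps: [-0.04,0,-0.9,0,100,0,0,-0.9,0,100,0,0,-0.9,0,100,0,0,-0.4,0,100,0,0,0,0,100]

```text
time_s: 16.55
eef_pos: [409.8, -263.0, 40.8]
ee_rot: [-0.001, 0.166, 0.986, 0.001]
force: [-0.0, 0.3, 0.7]
grip_width: 0.998
```

arm_command:
  steps: [0,0,0,0,20,0,0,0,0,20,0,0,0,0,20,0,0,0,0,20,0,0,0,0,20]

```text
time_s: 17.18
eef_pos: [410.8, -263.9, 42.9]
ee_rot: [0.001, 0.166, 0.986, -0.001]
force: [-0.0, 0.8, 5.2]
grip_width: 0.579
```

```bash
python3 w.py cast_cream 411 -264
```

```text
17.18 [ 410.8 -263.9   42.9] [-0.   0.8  5.2] 0.579
wrist [ 407.4 -263.1] 18614.0 20771 [ 346. -242.  187.]
top [ 633.8 -107.1] 182.0 370 
scene [ 422.3 -262.2] 303.0 453
```

arm_command:
  steps: [0,0,0.6,0,20,0,0,0.8,0,20,0.2,0.34,0.6,0,20,0.5,0.84,0,0,20,0.54,0.9,0,0,20]

```text
time_s: 18.1
eef_pos: [472.9, -158.6, 142.7]
ee_rot: [0.001, 0.166, 0.986, -0.0]
force: [0.8, -1.0, -2.3]
grip_width: 0.577
```

arm_command:
  steps: [0.55,0.92,0,0,20,0.55,0.92,0,0,20,0.55,0.92,0,0,20,0.55,0.92,0,0,20,0.5,0.84,0,0,20]

```text
time_s: 18.73
eef_pos: [608.0, 68.3, 142.3]
ee_rot: [0.0, 0.165, 0.986, -0.0]
force: [0.5, -0.3, -1.5]
grip_width: 0.58
```

arm_command:
  steps: [0.3,0.5,-0.1,0,20,0.2,0.3,0,0,20,0,0,0,0,20,0,0,0,0,20]

```text
time_s: 19.23
eef_pos: [631.9, 105.8, 136.9]
ee_rot: [-0.0, 0.166, 0.986, -0.0]
force: [-0.5, 0.3, -0.9]
grip_width: 0.573
```

```bash
python3 d.py 3
```

```text
19.23 [631.9 105.8 136.9] [-0.5  0.3 -0.9] 0.573
[ 34. 275.] 1390.0 (0, 258, 67, 45) [643.1 -95.   15. ]
[132. 225.] 2231.0 (86, 204, 92, 50) [628.    3.4  15. ]
[253. 170.] 4079.0 (204, 140, 97, 68) [617. 112.  15.]
[379. 130.] 8171.0 (329, 78, 101, 104) [618.8 212.7  15. ]
(661.5, -111.6) [ 28. 299.] 5665.4636972346
(647.7, -2.8) [135. 248.] 6419.084195398318
(634, 105.5) [252. 192.] 7293.321393831284
(620.2, 213.9) [381. 131.] 8434.758888084558
```

View pics/d3.png

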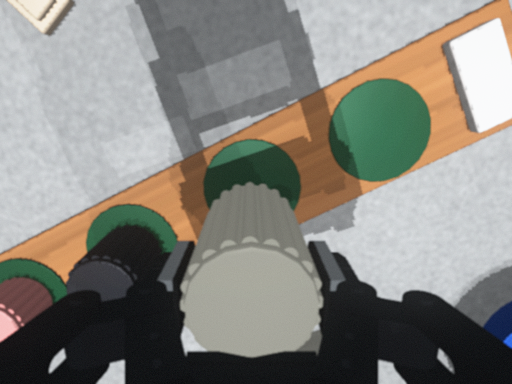

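Cream is held upright over disc_3, which is seen at about (252,189). That puts the disc at (631,106). Charcoal and pink stand on their discs at left, and the white tile is at upper right.

arm_command:
  steps: [0.02,0,-0.6,0,20,0,0,-0.6,0,20,0,0,-0.26,0,20,0,0,-0.06,0,20,0,0,0,0,20]

```text
time_s: 19.95
eef_pos: [633.8, 106.4, 61.8]
ee_rot: [0.001, 0.166, 0.986, 0.0]
force: [-0.2, -0.1, -2.0]
grip_width: 0.577
```

arm_command:
  steps: [0,0,-0.03,0,20,0,0,0,0,20]

```text
time_s: 20.2
eef_pos: [633.4, 106.5, 59.7]
ee_rot: [0.0, 0.166, 0.986, 0.0]
force: [0.0, -0.7, -0.9]
grip_width: 0.575
```

arm_command:
  steps: [0,0,-0.04,0,20,0,0,0,0,20]

```text
time_s: 20.45
eef_pos: [633.7, 106.5, 58.0]
ee_rot: [0.001, 0.166, 0.986, 0.0]
force: [-1.6, 0.1, 4.1]
grip_width: 0.578
```

arm_command:
  steps: [0,0,0,0,85,0,0,0,0,85,0,0,0,0,85,0,0,0.4,0,85,0,0,0.9,0,85]

```text
time_s: 21.08
eef_pos: [632.2, 106.5, 121.1]
ee_rot: [-0.002, 0.166, 0.986, -0.0]
force: [1.6, -0.1, 1.0]
grip_width: 0.854
```

arm_command:
  steps: [0,0,1,0,100,-0.6,0.4,0.8,0,100,-0.8,0.55,0,0,100,-0.8,0.55,0,0,100,-0.8,0.55,0,0,100]

```text
time_s: 21.7
eef_pos: [481.9, 209.7, 212.3]
ee_rot: [0.0, 0.166, 0.986, 0.0]
force: [0.3, -0.0, -0.5]
grip_width: 1.001
```

arm_command:
  steps: [-0.8,0.55,0,0,100,-0.4,0.3,0,0,100,-0.2,0.14,0,0,100,0,0,0,0,100]

```text
time_s: 22.2
eef_pos: [413.4, 258.5, 212.4]
ee_rot: [0.0, 0.165, 0.986, 0.0]
force: [0.9, -0.5, -0.7]
grip_width: 0.998
```

```bash
python3 w.py cast_cream 631 106 15; python3 w.py cast_grey 414 259
```

```text
22.2 [413.4 258.5 212.4] [ 0.9 -0.5 -0.7] 0.998
wrist None [348. 280. 356.]
top [631.7 107.1] 327.0 378 
scene [634.9 106.9] 614.0 660 
22.5 [413.8 258.1 212.1] [ 0.3  0.3 -1. ] 1.002
wrist [412.8 259.1] 3823.0 4106 [349. 280. 356.]
top [372.5 365. ] 242.0 448 
scene [417. 260.] 616.0 655
```

View pics/wrist_cast_grey.png

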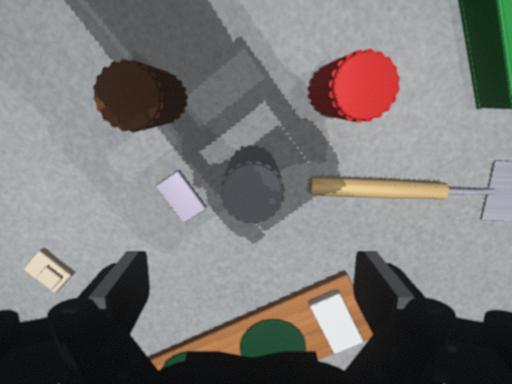

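Grey is at (252,187). Brown (140,95) and red (362,85) clear the fingers, and the spatula handle lies well below the planned grasp height. Descending.

arm_command:
  steps: [-0.01,0.01,-0.9,0,100,0,0,-0.9,0,100,0,0,-0.9,0,100,0,0,-0.3,0,100,0,0,0,0,100]

```text
time_s: 23.42
eef_pos: [412.9, 259.1, 62.5]
ee_rot: [-0.0, 0.166, 0.986, -0.0]
force: [0.0, -0.4, -0.2]
grip_width: 0.999
```

arm_command:
  steps: [0,0,0,0,20,0,0,0,0,20,0,0,0,0,20,0,0,0,0,20,0,0,0,0,20]

```text
time_s: 24.05
eef_pos: [413.4, 259.2, 63.6]
ee_rot: [0.001, 0.166, 0.986, 0.0]
force: [-1.4, -0.4, 6.0]
grip_width: 0.577
```

```bash
python3 w.py cast_grey 414 259
```

```text
24.05 [413.4 259.2  63.6] [-1.4 -0.4  6. ] 0.577
wrist [410.8 259.7] 18871.0 21017 [348. 281. 207.]
top [315.4 195.8] 299.0 371 
scene [418.7 259. ] 565.0 656
```

arm_command:
  steps: [0,0,0.6,0,20,0,0,0.8,0,20,0.37,-0.08,0.2,0,20,0.8,-0.17,0,0,20,0.9,-0.2,0,0,20]

```text
time_s: 24.98
eef_pos: [517.3, 236.4, 143.1]
ee_rot: [0.0, 0.165, 0.986, 0.0]
force: [0.8, 0.4, -2.6]
grip_width: 0.572
```

arm_command:
  steps: [0.9,-0.2,0,0,20,0.8,-0.18,0,0,20,0.4,-0.09,0,0,20,0,0,0,0,20,0,0,0,0,20]

```text
time_s: 25.6
eef_pos: [620.4, 213.4, 142.4]
ee_rot: [-0.0, 0.165, 0.986, -0.0]
force: [0.2, -0.3, -2.2]
grip_width: 0.576
```

```bash
python3 d.py 4
```

```text
25.6 [620.4 213.4 142.4] [ 0.2 -0.3 -2.2] 0.576
[ 29. 268.] 1298.0 (0, 253, 60, 39) [625.1   7.6  15. ]
[138. 217.] 2227.0 (90, 195, 92, 57) [613.6 116.4  15. ]
[251. 169.] 3462.0 (204, 141, 94, 67) [605.4 217.8  15. ]
(661.5, -111.6) [-65. 339.] 4897.457292679785
(647.7, -2.8) [ 31. 293.] 5530.8706935639675
(634, 105.5) [136. 243.] 6246.082164104097
(620.2, 213.9) [252. 188.] 7079.553923485102
```

View pics/d4.png

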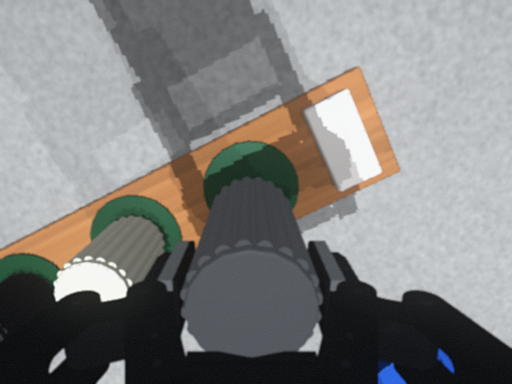

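Grey is over disc_4, seen at about (251,188), which matches the prediction. Cream stands on disc_3 at left. Lowering.

arm_command:
  steps: [0.02,0,-0.6,0,20,0,0,-0.4,0,20,0,0,-0.16,0,20,0,0,-0.04,0,20,0,0,0,0,20]

```text
time_s: 26.32
eef_pos: [622.6, 213.1, 83.2]
ee_rot: [0.001, 0.166, 0.986, 0.0]
force: [0.4, 1.0, -1.9]
grip_width: 0.574
```

arm_command:
  steps: [0,0,-0.04,0,20,0,0,0,0,20]

```text
time_s: 26.58
eef_pos: [622.3, 213.0, 80.4]
ee_rot: [0.0, 0.166, 0.986, 0.0]
force: [0.1, -0.4, -2.3]
grip_width: 0.578
```

arm_command:
  steps: [0,0,-0.03,0,20,0,0,0,0,20]

```text
time_s: 26.82
eef_pos: [622.3, 213.0, 78.8]
ee_rot: [0.0, 0.166, 0.986, 0.0]
force: [0.2, -0.3, -1.2]
grip_width: 0.577
```

arm_command:
  steps: [0,0,-0.03,0,20,0,0,0,0,20]

```text
time_s: 27.08
eef_pos: [622.5, 212.9, 78.7]
ee_rot: [0.001, 0.166, 0.986, 0.0]
force: [-3.9, -1.2, 8.4]
grip_width: 0.573
```

Grey is seated. Releasing, rising and backing off towards the robot.

arm_command:
  steps: [0,0,0,0,85,0,0,0,0,85,0,0,0,0,85,0,0,0.4,0,85,0,0,0.9,0,85]

```text
time_s: 27.7
eef_pos: [621.3, 212.8, 141.0]
ee_rot: [-0.002, 0.166, 0.986, -0.001]
force: [0.7, 0.3, 0.4]
grip_width: 0.847
```

arm_command:
  steps: [0,0,0.9,0,85,-0.3,-0.2,0.9,0,85,-0.8,-0.4,0.2,0,85,-0.8,-0.4,0,0,85,-0.8,-0.4,0,0,85]

```text
time_s: 28.32
eef_pos: [485.9, 142.4, 242.3]
ee_rot: [0.0, 0.166, 0.986, 0.0]
force: [0.7, -0.8, 1.2]
grip_width: 0.85
```

arm_command:
  steps: [-0.8,-0.4,0,0,85,-0.8,-0.4,0,0,85,0,0,0,0,85,0,0,0,0,85,0,0,0,0,85]

```text
time_s: 28.95
eef_pos: [407.9, 103.2, 242.1]
ee_rot: [-0.0, 0.165, 0.986, 0.0]
force: [-0.6, 0.8, -0.1]
grip_width: 0.849
```

```bash
python3 - <<'E'
from h import *
D=[(661.5,-111.6),(648,-3.5),(631,106.5),(620.5,213.5)]
s=sense(); print(s["time_s"],np.round(s["eef_pos"]),np.round(s["force"],1))
for n in ["top","scene"]:
    p=capture(n); cv2.imwrite(f"pics/{n}F.png",p["frame"])
    for (t,h),d in zip([("cast_pink",45),("cast_charcoal",65),("cast_cream",85),("cast_grey",105)],D):
        m=masks(p,t,d,h,25,15); print(n,t,d,*(fit(p,m,d,h,25,15) if m is not None else [None]))
b=cv2.imread("pics/sceneF.png")[100:300,100:440];a=cv2.imread("pics/topF.png")[110:240,100:340]
cv2.imwrite("pics/F.png",np.vstack([cv2.resize(a,(560,270),interpolation=2),cv2.resize(b,(560,330),interpolation=2)]))
E
```

```text
28.95 [408. 103. 242.] [-0.6  0.8 -0.1]
top cast_pink (661.5, -111.6) [ 660.1 -110.9] 284.0 304
top cast_charcoal (648, -3.5) [647.2  -3.5] 289.0 338
top cast_cream (631, 106.5) [630.8 107.4] 372.0 378
top cast_grey (620.5, 213.5) [621.6 212.6] 393.0 436
scene cast_pink (661.5, -111.6) [ 664.9 -110.3] 399.0 415
scene cast_charcoal (648, -3.5) [652.2  -3.1] 472.0 533
scene cast_cream (631, 106.5) [636.1 106.7] 611.0 661
scene cast_grey (620.5, 213.5) [625.6 212.7] 765.0 812
```

View pics/F.png

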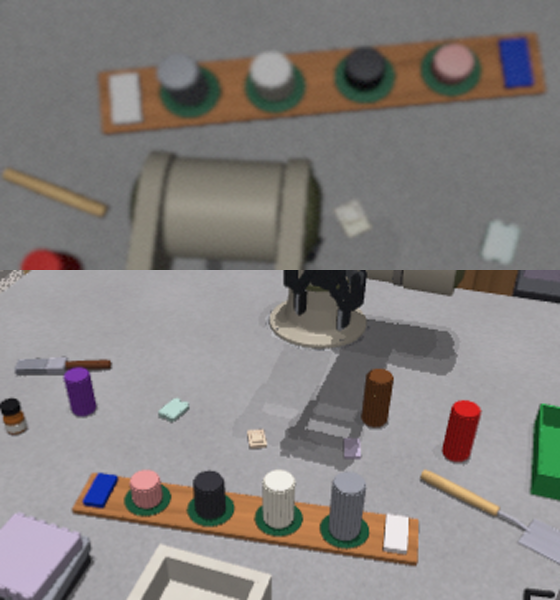

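All four stand upright and centred on their discs in the right order: pink by blue, then charcoal, cream, and grey by white. The look-alikes have not moved and the arm is clear. Handing in.

```bash
python3 -c "from rig import *; print(finish_job())"
```

```text
the job is handed in; nothing more can be done
None
```

All four casts stand upright on the felt discs in order of height: pink next to the blue tile (disc_1), then charcoal (disc_2), cream (disc_3), and grey next to the white tile (disc_4). I handed the job in at about 29 s, with the arm drawn back and touching nothing.

- **Centring:** in the last check the top camera put each cast within about 2 mm of its disc centre. The scene camera read 3–5 mm farther out in x. It had also read the bare discs up to 4 mm farther out, so I took most of that as its own bias and did not correct for it.
- **Look-alikes:** the last pictures show the purple, brown and red ones still standing where they were.
- **Forces:** readings at the end of each move stayed below about 10 N. The top mask missed or mislabelled a cast several times, mostly while the arm hid it, so I ignored those readings.

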